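Clamp the cracked test piece in the F-clamp

TASK

Clamp the steel test piece where it lies on the stand: slide the F-clamp's free jaw down its bar until the pad meets the piece and the jaw cocks over and binds on the bar, pressing on the piece only gently (under 20 N). Then tighten the clamp with its red handle, about half a turn clockwise, and leave it so. The piece is cracked: do not shift it or over-squeeze it, and leave the things around it alone.

Things in the scene. Friction and masses are not known exactly. Their poses are not given: they have to be found in the camera images.
- stand: grey steel plate 150 x 142 x 16 mm on two rails, fixed to the bench, its top 56 mm above it, with a blue F-clamp bolted to its side by the fixed lower jaw. Origin on the bench, z up; +y points from the clamp's handle to its bar. Plate centre at y -49 mm. The clamp's upright bar (10 mm in x, 24 mm in y) stands at x 0, y +49 mm, 156 mm high; the screw axis is at x 0, y -35 mm
- sleeve (a point): on the bar's centre line, level with the top of the free jaw's blue sleeve, which rides on the bar: 52 mm high (below this point), 26 mm wide in x with flat cheeks to grip or push, 43 mm in y; the bar rises through it, 34 mm above it once bound. Its arm, 18 mm wide, 22 mm deep, top 16 mm below this point, runs 84 mm to -y to the screw. Axes as the stand's, tilting with the jaw
- handle (a point): centre of the top end of the red, fluted handle of the clamp screw: an upright cylinder 28 mm in diameter and 64 mm long (all below this point), 84 mm from the bar's centre. It turns about the vertical; turned clockwise seen from above it goes down, 6 mm per turn
- pad_face (a point): centre of the underside of the orange pressure pad (22 mm in diameter, 6 mm thick) at the lower end of the screw. It does not turn with the screw
- pad: the same orange pressure pad; origin at the centre of its underside
- testpiece: the work: a bright steel bar 90 x 40 x 16 mm, 0.44 kg, with thin black cracks, lying flat and loose on the plate under the pad. Origin at the centre of its underside, x along its length, z up; its upper face is 16 mm above the origin
- jaw_slide (a joint): how far the free jaw has slid down the bar, m: 0 at the top, about 0.030 when bound on the test piece; it starts 12 to 26 mm above that. The jaw weighs 0.4 kg with its screw and hangs where it is left, cocked on the bar; pushed or gripped at the sleeve it slides with a few newtons, pushed at the handle end it jams
- jaw_tilt (a joint): rad, how the jaw is cocked on the bar: about -0.02 while it hangs free (pad end down), about +0.02 when bound against the work (pad end pushed up), more as the screw is tightened. After the pad touches, the sleeve goes down some 3 mm more while the jaw cocks over, then it stops; meanwhile up to the whole push on the sleeve reaches the work
- screw (a joint): turn of the handle, rad: near 0 (screw fully back) at the start, grows clockwise seen from above, up to 9.4 (9 mm of travel, too short to reach the work without sliding the jaw). The thread drags at about 0.1 N m and holds itself; with the pad on the work and the jaw bound, each radian adds about 9 N of clamping force (the jaw gives a little) and 0.01 N m of torque
- mount: bystander: black resin specimen mount, 30 mm in diameter, 20 mm high, standing on the stand's plate; origin at the centre of its underside
- eyepiece: bystander: black microscope eyepiece, 34 mm in diameter, 55 mm high, standing on the bench beside the stand; origin at the centre of its underside
- bottle: bystander: closed amber bottle with white cap, 42 mm in diameter, 88 mm high, standing on the bench beside the stand; origin at the centre of its underside
Things that resemble listed ones, but are neither listed nor needed, are in the scene too. Of the things like the stand, leave any that is brown; of the rest the larger one is meant.

How it is judged:
On the way, in this order (a step that is already met when the one before it is completed fails the run):
1. the jaw has been slid down until its pad is on the test piece and the jaw is cocked over and bound on the bar (contact force between pad and testpiece above 1 N and value of joint jaw_tilt above 0.012 rad), for 0.2 s.
2. the screw has been tightened (contact force between pad and testpiece above 20 N and value of joint screw above 1 rad), for 0.2 s.
At the end, for the whole second after the job is handed in: The pad presses on the test piece with 20 to 75 N, held by the screw; the jaw is cocked over (tilt above 0.012 rad) and bound on the bar; the test piece lies flat and still within 8 mm of where it was; the mount, the eyepiece and the bottle stand within 20 mm of where they were (contact force between pad and testpiece between 20 and 75 N and value of joint jaw_tilt above 0.012 rad and distance of testpiece from where it was at the start of the episode below 0.008 m and linear speed of testpiece below 0.01 m/s and angle between testpiece's own z axis and vertical below 0.05 rad and distance of each of mount, eyepiece, bottle from where it was at the start of the episode below 0.02 m); the robot touches nothing.
It fails at once if the cracked test piece is squeezed with more than 90 N (contact force between pad and testpiece above 90 N).
It fails at once if before the screw is turned, the jaw is rammed on the test piece (pad force above 20 N) (contact force between pad and testpiece above 20 N and value of joint screw below 0.25 rad).
It fails at once if the test piece is shifted by more than 10 mm (distance of testpiece from where it was at the start of the episode above 0.01 m).
It fails at once if a bystander is knocked away (moved more than 25 mm) (distance of any of mount, eyepiece, bottle from where it was at the start of the episode above 0.025 m).
It also fails if it takes over 48 s, if anything falls off the work surface, if the arm or the gripper's body presses on something with over 40 N, if the wrist force passes 120 N, or if a joint passes its speed limit or range.

ROBOT

A 6-joint arm with a two-finger parallel gripper is mounted at the origin on the work surface. World frame = base frame: x ahead of the robot, y to its left, z up, the work surface at z = 0. Lengths are in m, angles in rad, forces in N, time in s.
With the tool pointing down it reaches from about 0.35 to 0.925 m from the base axis. Payload 6.4 kg.
Tool frame: the origin (TCP) lies at the very end of the fingers, on their centre line; the grasp point (between the pads) lies 19 mm behind it; x points along the fingers, y is the direction in which the jaws open and shut, and the axes are right-handed (so a half turn about x gives the same grasp; the last joint's range is limited). The gripper opens to 94 mm and grips with 3 to 60 N. Pads are 16 mm wide; open, the fingers measure 119 mm over their backs; the gripper's body (75 mm by 177 mm) begins 78 mm behind the grasp point.
Start: joints at [0.969, 0.245, 1.558, -0, 1.339, -0.174], TCP at [0.27, 0.591, 0.205] pointing down, gripper open.
Joint ranges: [-3.13, 3.13], [-1.02, 2.26], [0.13, 2.54], [-0.95, 4.09], [0.21, 2.88], [-2.74, 2.74]. Speed limits (rad/s): [2.57, 2.57, 3.14, 3.14, 3.14, 3.14].

INTERFACE

Orientations are given as a 3x3 rotation matrix whose columns are the frame's x, y, z axes.
In Python, from rig import r gives the robot as it stands. The module is installed in compiled form; this text tells all that it offers.
- The arm moves only by the tool step_arm, never from a script. Its argument "rows" is a list of rows, each a list of 7 numbers: the shift along the world's x, y, z in m, then the turn, a rotation vector about the world's x, y, z in rad, then the gripper command: -1 is fully open, 1 is shut, values between are in proportion. In form: [[tx, ty, tz, wx, wy, wz, jaw], ...]. A call has 1 to 8 rows; each row is the pose to reach, as a shift and turn from the pose commanded when the call began; what a row does not reach only later rows make up. A row lasts 1/10 s, in which the tool goes at most 50 mm and 8.59 degrees, less where a joint would pass 70% of its speed; a pose out of reach is approached as far as the arm can. A call with a gripper value outside its range is refused whole. The fingers move at their own pace and stop on an object; "newtons" is the grip in N (left out, the last holds). Time passes only in rows, so rows that repeat a pose let the fingers close. It gives the time, the measured TCP pose, the force and the opening at its end, in the units of the state.
- r.sense(): the state, without advancing time (a new reading comes with each control period).
- r.camera(name): name is "scene" or "top" or "wrist"; returns (picture, depth): 400x640x3 uint8, red, green, blue; 400x640 float32, m along the optical axis (not along the pixel's ray), 0 where there is no reading.
- r.get_calibration(name): a dict with "fx", "fy", "cx", "cy" (pixels), "position" and "rotation" of the camera in the world. Camera axes: x right, y down, z forward; pixel columns grow to the right and rows downward; lengths in m; the calibration is good to about 2 mm. A picture is of the moment at which its call begins: read the wrist's pose just before it. get_calibration takes no time and is no camera call; for the wrist camera it gives the pose at the moment of the call.
- r.close_job(): hands the job in, once; it reports no verdict.
Trained networks look in the newest picture that a camera, given by its name, has taken for a name from the list of things; names that differ only in an ending like _2 or _b are one class to them, and where a whole thing is asked for, a point or a joint stands for the part that bears it (a point fixed in the world has none). Each returns a list of dicts, best first, with "score" (0 to 1); they miss things now and then, are a little off and sometimes report something else, mostly with a low value. They report only what shows in the picture. A call takes as long as a camera call. They do not tell look-alikes from the thing itself.
- r.search_frame(label, camera): "location" ([x, y, z] in m, in world coordinates, good to about 4 mm: the middle of the surface that is visible of it).
The state is a dict: "t": time; "joint_pos": joint angles; "qvel": joint speeds; "effort": joint torques, N m; "tcp_pos": TCP position; "tool_rot": TCP orientation; "ft_force": force on the tool from outside, world axes, zero at the start; "wrist_torque": the same for the moment, N m; "grip_width": finger opening in m.
Only numpy, scipy, OpenCV 4.12 (cv2) and the standard library are available. Lean on these libraries where they do the work, as an engineer would, in place of code of your own. Each camera call takes 0.05 s, during which the arm holds its last target. There are 200 camera calls.

## Working session

There is one attempt and no reset: what is moved stays moved. The work goes in short steps, Python scripts to look and compute and a tool call to move; the robot and the scene stay as the last step left them, time stands still between calls to the robot, and variables do not carry over. Pictures are saved under pics/ and viewed, about 8 in all and at most 12, crops included, and the job is handed in when it is done.

Besides the shell and the picture viewer there is one more tool, called after "Request:" as name([rows], argument=value, ...), one row to a line, values as JSON. step_arm: Moves the arm, as the interface text tells. Its arguments: {"type":"object","properties":{"rows":{"type":"array"},"newtons":{"type":"number"}},"required":["rows"]}

```bash
mkdir -p pics; cat > h.py <<'E'
import numpy as np,cv2
from rig import r
def shot(cam,name,crop=None,scale=1):
    im,d=r.camera(cam); c=im[...,::-1]
    if crop: x0,y0,x1,y1=crop; c=c[y0:y1,x0:x1]
    c=cv2.resize(c,None,fx=scale,fy=scale,interpolation=cv2.INTER_CUBIC); cv2.imwrite('pics/'+name,c); return im,d
def cal(cam): return r.get_calibration(cam)
def w(cam,u,v,d,k=None):
    k=k or cal(cam); z=d[int(v),int(u)]
    return np.array(k['position'])+np.array(k['rotation'])@np.array([(u-k['cx'])/k['fx']*z,(v-k['cy'])/k['fy']*z,z])
def px(cam,p,k=None):
    k=k or cal(cam); q=np.array(k['rotation']).T@(np.array(p)-k['position']); return [round(float(k['fx']*q[0]/q[2]+k['cx'])),round(float(k['fy']*q[1]/q[2]+k['cy']))]
E
python3 - <<'E'
from h import *
a,_=shot('scene','s.png'); b,_=shot('top','t.png')
for cam in('top','scene'):
  for l in ['stand','sleeve','handle','pad','testpiece','mount','eyepiece','bottle']:
    for o in r.search_frame(l,cam)[:3]: print(cam,l,round(o['score'],2),np.round(o['location'],3),px(cam,o['location']))
s=r.sense();print(s)
E
```

```text
top stand 0.93 [ 0.36  -0.125  0.058] [399, 287]
top stand 0.82 [ 0.6   -0.077  0.058] [371, 180]
top stand 0.77 [0.626 0.145 0.04 ] [274, 173]
top sleeve 0.93 [ 0.33  -0.108  0.151] [401, 306]
top sleeve 0.8 [ 0.599 -0.052  0.15 ] [365, 171]
top handle 0.87 [ 0.354 -0.126  0.22 ] [419, 296]
top handle 0.71 [ 0.608 -0.08   0.209] [384, 158]
top handle 0.6 [0.621 0.144 0.154] [269, 162]
top testpiece 0.8 [ 0.597 -0.081  0.072] [374, 180]
top mount 0.53 [ 0.687 -0.11   0.073] [385, 141]
top eyepiece 0.76 [ 0.703 -0.197  0.051] [420, 136]
top bottle 0.83 [0.486 0.091 0.059] [298, 231]
top bottle 0.25 [ 0.607 -0.077  0.213] [383, 158]
scene stand 0.93 [0.638 0.148 0.045] [365, 278]
scene stand 0.93 [ 0.362 -0.115  0.057] [262, 185]
scene stand 0.63 [ 0.619 -0.068  0.059] [257, 258]
scene sleeve 0.91 [ 0.344 -0.123  0.134] [258, 154]
scene sleeve 0.58 [0.627 0.161 0.1  ] [374, 253]
scene sleeve 0.56 [ 0.606 -0.061  0.126] [258, 227]
scene handle 0.64 [ 0.619 -0.075  0.191] [246, 203]
scene handle 0.57 [ 0.361 -0.13   0.193] [251, 135]
scene handle 0.51 [0.641 0.148 0.146] [368, 239]
scene
[... 332 characters left out ...]
,  4.90809452e-06,
        1.33873433e+00, -1.74069524e-01]), 'qvel': array([ 0.00238796, -0.00014679,  0.00179839, -0.00095325,  0.0025023 ,
        0.00012198]), 'effort': array([-1.19172109e-04, -4.15834308e+01, -3.14875782e+01,  6.84179552e-02,
        2.89185299e-02,  8.31676914e-07]), 'tcp_pos': array([0.26962778, 0.59143486, 0.20545705]), 'tool_rot': array([[-2.72342778e-05,  4.14854756e-01,  9.09887647e-01],
       [-3.12139276e-05,  9.09887647e-01, -4.14854757e-01],
       [-9.99999999e-01, -3.96994368e-05, -1.18308867e-05]]), 'ft_force': array([-0.10318024, -1.13985666,  0.57439644]), 'wrist_torque': array([ 0.01817663, -0.01581678,  0.0045764 ]), 'grip_width': 0.09381674476422454}
```

View pics/s.png

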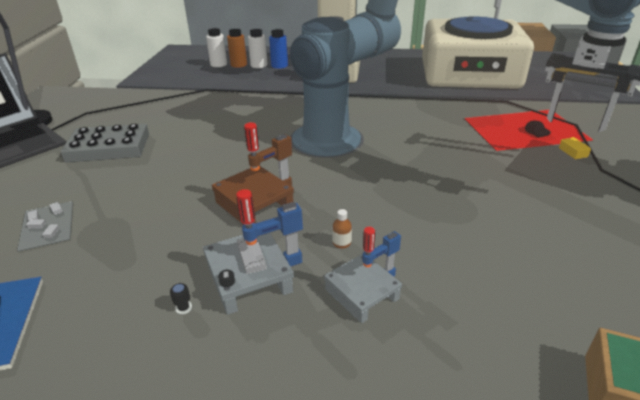

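View pics/t.png

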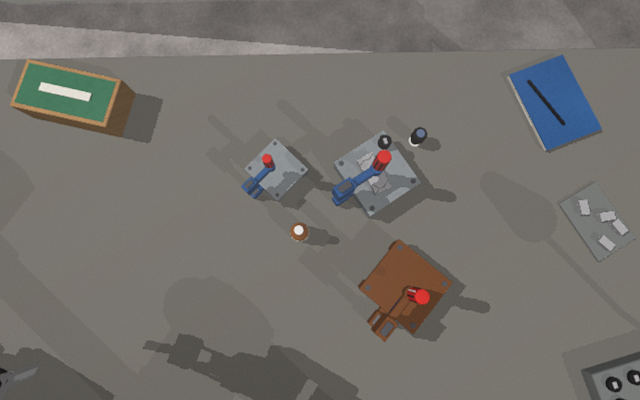

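Candidates in the scene picture are the brown stand (255,185), the large grey stand (250,262) and the small grey stand (363,285). The meant one is the large grey stand: it is not brown, it is the larger of the two grey ones, and it holds the test piece. I'll confirm it in a crop and measure it.

```bash
python3 - <<'E'
from h import *
im,d=shot('top','tc.png',(310,110,450,230),5)
k=cal('top');R=np.array(k['rotation'])
v,u=np.mgrid[110:230,320:440]; z=d[110:230,320:440]
P=np.array(k['position'])+np.stack([(u-k['cx'])/k['fx']*z,(v-k['cy'])/k['fy']*z,z],-1)@R.T
c=im[110:230,320:440].astype(int); hsv=cv2.cvtColor(im,cv2.COLOR_RGB2HSV)[110:230,320:440]
red=(c[...,0]>130)&(c[...,1]<70); blue=(hsv[...,0]>100)&(hsv[...,0]<125)&(hsv[...,1]>130)
blue[:, 90:]=False
for n,m in(('red',red),('blue',blue)):
    q=P[m]; print(n,len(q),q[:,2].max(), np.percentile(q[:,2],[5,50,95]))
q=P[red]; t=q[q[:,2]>q[:,2].max()-.008]; print('handle top',t.mean(0),t.min(0),t.max(0))
q=P[blue]; 
for lo,hi in((.10,.13),(.13,.145),(.145,.155),(.155,.17),(.17,.2)):
    t=q[(q[:,2]>lo)&(q[:,2]<hi)]
    if len(t):print(lo,len(t),t.mean(0))
# plate
m=(abs(P[...,2]-.056)<.004)&(hsv[...,1]<60); q=P[m]; rect=cv2.minAreaRect((q[:,:2]*1000).astype(np.float32)); print('plate',len(q),rect)
np.save('P.npy',P)
m=(P[...,2]>.066)&(P[...,2]<.08)&(hsv[...,1]<60);print('piece/mount pts',m.sum(),P[m].mean(0))
E
```

```text
red 158 0.2137690806060787 [0.19058416 0.21094926 0.21332804]
blue 256 0.15045632475517434 [0.03423845 0.13201005 0.14922801]
handle top [ 0.61087162 -0.0788243   0.2108352 ] [ 0.59910654 -0.09085298  0.20587819] [ 0.62222073 -0.06664094  0.21376908]
0.1 39 [ 0.59578791 -0.05279421  0.1291724 ]
0.13 122 [ 0.59337404 -0.05224006  0.13226877]
0.145 77 [ 0.56594594 -0.00438223  0.14800209]
plate 2692 ((641.1015014648438, -125.4837646484375), (150.46495056152344, 223.87144470214844), 31.848318099975586)
piece/mount pts 648 [ 0.62693197 -0.08777729  0.07312449]
```

View pics/tc.png

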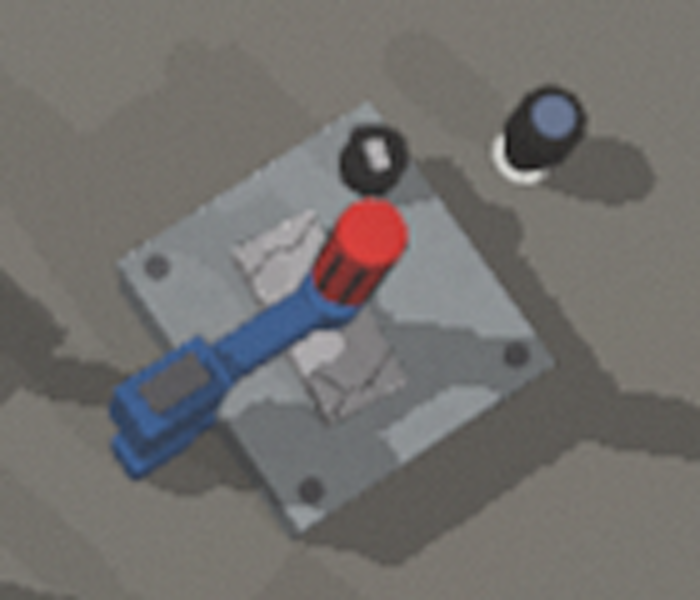

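The crop shows the large grey stand with the cracked test piece under the orange pad. The sleeve is near crop pixel (170,385), the handle top near (372,235) and the mount near (373,160). The stand's yaw is about 31.5°, and the sleeve is at about (0.567, -0.007, 0.149). I'm moving above the sleeve now.

Request:
step_arm([
  [0.02, -0.04, 0.03, 0, 0, -0.15, -0.3],
  [0.04, -0.08, 0.06, 0, 0, -0.3, -0.3],
  [0.06, -0.12, 0.085, 0, 0, -0.45, -0.3],
  [0.08, -0.16, 0.085, 0, 0, -0.595, -0.3],
  [0.1, -0.2, 0.085, 0, 0, -0.595, -0.3],
  [0.12, -0.24, 0.085, 0, 0, -0.595, -0.3],
  [0.14, -0.28, 0.085, 0, 0, -0.595, -0.3],
  [0.16, -0.32, 0.085, 0, 0, -0.595, -0.3],
])

```text
t: 1.75
tcp_pos: [0.4302, 0.2698, 0.2907]
tool_rot: [[0.001, 0.853, 0.521], [0.0, 0.521, -0.853], [-1.0, 0.001, 0.0]]
ft_force: [0.2, -0.0, -0.9]
grip_width: 0.0609
```

Request:
step_arm([
  [0.02, -0.04, 0, 0, 0, 0, -0.3],
  [0.04, -0.08, 0, 0, 0, 0, -0.3],
  [0.06, -0.12, 0, 0, 0, 0, -0.3],
  [0.08, -0.16, 0, 0, 0, 0, -0.3],
  [0.1, -0.2, 0, 0, 0, 0, -0.3],
  [0.12, -0.24, 0, 0, 0, 0, -0.3],
  [0.137, -0.278, 0, 0, 0, 0, -0.3],
  [0.137, -0.278, 0, 0, 0, 0, -0.3],
])

```text
t: 2.55
tcp_pos: [0.5678, -0.0106, 0.2901]
tool_rot: [[-0.0, 0.856, 0.516], [-0.001, 0.516, -0.856], [-1.0, -0.001, 0.001]]
ft_force: [-0.4, 1.5, 0.1]
grip_width: 0.0611
```

```bash
python3 - <<'E'
from h import *
s=r.sense();print(s['t'],s['tcp_pos'],s['tool_rot'][:,1],s['ft_force'],s['grip_width'])
k=cal('wrist');im,d=shot('wrist','w1.png')
R=np.array(k['rotation']);v,u=np.mgrid[0:400,0:640]
P=np.array(k['position'])+np.stack([(u-k['cx'])/k['fx']*d,(v-k['cy'])/k['fy']*d,d],-1)@R.T
hsv=cv2.cvtColor(im,cv2.COLOR_RGB2HSV)
ok=(d>0)&(np.hypot(P[...,0]-.58,P[...,1]+.03)<.12)
blue=ok&(hsv[...,0]>100)&(hsv[...,0]<125)&(hsv[...,1]>120)
red=ok&((hsv[...,0]<8)|(hsv[...,0]>172))&(hsv[...,1]>150)
q=P[blue];zt=np.percentile(q[:,2],98);print('blue z',zt,len(q))
t=q[(q[:,2]>zt-.006)];print('sleeve top',t.mean(0),cv2.minAreaRect((t[:,:2]*1000).astype(np.float32)))
q=P[red]
if len(q):
  zt=np.percentile(q[:,2],98);t=q[q[:,2]>zt-.004];print('handle top',zt,t.mean(0),cv2.minAreaRect((t[:,:2]*1000).astype(np.float32)))
print([ (round(o['score'],2),np.round(o['location'],3)) for l in('sleeve','handle') for o in r.search_frame(l,'wrist')[:2]])
E
```

```text
2.55 [ 0.56778602 -0.0105677   0.29007962] [ 8.56348373e-01  5.16398126e-01 -6.63540731e-04] [-0.41645136  1.50529025  0.06045738] 0.06110189628531277
blue z 0.14934790676167192 1198
sleeve top [ 0.5649064  -0.0070212   0.14806065] ((566.0269165039062, -8.910242080688477), (24.44744300842285, 42.26289367675781), 30.6593017578125)
handle top 0.2126139353956714 [ 0.60920806 -0.07849105  0.2111656 ] ((609.4874267578125, -78.526611328125), (24.344402313232422, 20.650182723999023), 31.052282333374023)
[(0.91, array([0.614, 0.162, 0.114])), (0.89, array([ 0.601, -0.069,  0.146])), (0.98, array([ 0.362, -0.131,  0.208])), (0.61, array([0.62 , 0.147, 0.155]))]
```

View pics/w1.png

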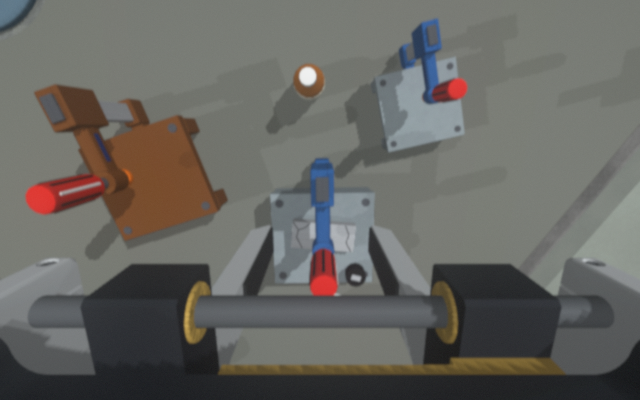

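The wrist picture shows the gripper above the right stand, with the sleeve at (321,183), the handle at (323,280) and the mount at (355,273). I'll descend around the sleeve's cheeks with the fingers open.

Request:
step_arm([
  [-0.001, -0.002, -0.04, 0, 0, 0, -0.3],
  [-0.001, -0.002, -0.08, 0, 0, 0, -0.3],
  [-0.001, -0.002, -0.12, 0, 0, 0, -0.3],
  [-0.001, -0.002, -0.145, 0, 0, 0, -0.3],
  [-0.001, -0.002, -0.16, 0, 0, 0, -0.3],
  [-0.001, -0.002, -0.168, 0, 0, 0, -0.3],
  [-0.001, -0.002, -0.168, 0, 0, 0, -0.3],
  [-0.001, -0.002, -0.168, 0, 0, 0, -0.3],
])

```text
t: 3.5
tcp_pos: [0.5667, -0.0085, 0.124]
tool_rot: [[0.003, 0.853, 0.521], [-0.001, 0.521, -0.853], [-1.0, 0.002, 0.002]]
ft_force: [0.4, 0.3, -0.4]
grip_width: 0.0611
```

Request:
step_arm([
  [0, 0, 0, 0, 0, 0, 0.2],
  [0, 0, 0, 0, 0, 0, 0.35],
  [0, 0, 0, 0, 0, 0, 0.5],
  [0, 0, 0, 0, 0, 0, 0.6],
  [0, 0, 0, 0, 0, 0, 0.6],
  [0, 0, 0, 0, 0, 0, 0.6],
], newtons=8)

```text
t: 4.1
tcp_pos: [0.5674, -0.0077, 0.1228]
tool_rot: [[0.005, 0.854, 0.521], [0.002, 0.521, -0.854], [-1.0, 0.005, 0.001]]
ft_force: [6.7, 4.2, -3.9]
grip_width: 0.0261
```

Request:
step_arm([
  [0.001, 0.0007, 0, 0, 0, 0, 0.8],
  [0.001, 0.0007, 0, 0, 0, 0, 1],
  [0.001, 0.0007, 0, 0, 0, 0, 1],
])

```text
t: 4.4
tcp_pos: [0.5674, -0.0077, 0.1227]
tool_rot: [[0.002, 0.854, 0.521], [0.0, 0.521, -0.854], [-1.0, 0.002, 0.001]]
ft_force: [3.8, 1.7, -2.1]
grip_width: 0.0256
```

Request:
step_arm([
  [0.0005, 0.0003, -0.002, 0, 0, 0, 1],
  [0.0005, 0.0003, -0.004, 0, 0, 0, 1],
  [0.0005, 0.0003, -0.006, 0, 0, 0, 1],
  [0.0005, 0.0003, -0.008, 0, 0, 0, 1],
])

```text
t: 4.8
tcp_pos: [0.5674, -0.0077, 0.1145]
tool_rot: [[0.001, 0.854, 0.521], [-0.0, 0.521, -0.854], [-1.0, 0.001, 0.001]]
ft_force: [2.8, 0.3, 0.8]
grip_width: 0.0259
```

Request:
step_arm([
  [0, 0, -0.002, 0, 0, 0, 1],
  [0, 0, -0.004, 0, 0, 0, 1],
  [0, 0, -0.006, 0, 0, 0, 1],
  [0, 0, -0.008, 0, 0, 0, 1],
])

```text
t: 5.2
tcp_pos: [0.5674, -0.0077, 0.1064]
tool_rot: [[0.001, 0.854, 0.521], [-0.0, 0.521, -0.854], [-1.0, 0.0, 0.0]]
ft_force: [3.5, 1.1, 1.6]
grip_width: 0.0262
```

```bash
cat > m.py <<'E'
from h import *
def meas():
    s=r.sense();print(round(s['t'],2),np.round(s['tcp_pos'],4),np.round(s['ft_force'],1),round(s['grip_width'],4),np.round(s['joint_pos'],2))
    k=cal('top');im,d=r.camera('top');R=np.array(k['rotation']);v,u=np.mgrid[0:400,0:640]
    P=np.array(k['position'])+np.stack([(u-k['cx'])/k['fx']*d,(v-k['cy'])/k['fy']*d,d],-1)@R.T
    hsv=cv2.cvtColor(im,cv2.COLOR_RGB2HSV);ok=(d>0)&(np.hypot(P[...,0]-.588,P[...,1]+.045)<.09)
    blue=ok&(hsv[...,0]>100)&(hsv[...,0]<125)&(hsv[...,1]>120)
    red=ok&((hsv[...,0]<8)|(hsv[...,0]>172))&(hsv[...,1]>150)
    y=np.array([-.524,.852]);q=P[red]
    if len(q)>10:
        t=q[q[:,2]>q[:,2].max()-.006];print('handle top z',np.median(t[:,2]),t.mean(0)[:2])
    q=P[blue];a=(q[:,:2]-[.566,-.009])@y
    for lo,hi in((-.065,-.045),(-.045,-.025),(-.02,.025)):
        m=(a>lo)&(a<hi)&(q[:,2]>.08)
        if m.sum()>4:print('blue',lo,m.sum(),np.percentile(q[m,2],[50,90]))
if __name__=='__main__':meas()
E
python3 m.py
```

```text
5.2 [ 0.5674 -0.0077  0.1064] [3.5 1.1 1.6] 0.0262 [-0.21  0.17  1.84 -0.    1.13 -0.76]
```

```bash
sed -i "s/def meas():/def meas(cam='top'):/; s/'top')/cam)/g; s/def meas(cam=cam)/def meas(cam='top')/" m.py; sed -i "s/__main__':meas()/__main__':\n  import sys\n  for c in sys.argv[1:]: meas(c)/" m.py; python3 m.py wrist scene
```

```text
5.25 [ 0.5674 -0.0077  0.1061] [ 4.6 -0.1 -0.5] 0.0263 [-0.21  0.17  1.84 -0.    1.13 -0.76]
blue -0.065 147 [0.11414102 0.11477919]
blue -0.02 2429 [0.13083048 0.13199824]
5.3 [ 0.5674 -0.0077  0.1061] [ 4.9 -0.3 -1.5] 0.026 [-0.21  0.17  1.84  0.    1.13 -0.76]
handle top z 0.1944386581260043 [ 0.61535108 -0.07795466]
blue -0.065 9 [0.11259398 0.11474854]
blue -0.045 53 [0.11174888 0.11532428]
blue -0.02 116 [0.09208028 0.09842657]
```

The sleeve has followed the gripper, going from 149 to about 132 mm. I'll continue more finely.

Request:
step_arm([
  [0, 0, -0.0015, 0, 0, 0, 1],
  [0, 0, -0.003, 0, 0, 0, 1],
  [0, 0, -0.004, 0, 0, 0, 1],
  [0, 0, -0.005, 0, 0, 0, 1],
])

```text
t: 5.75
tcp_pos: [0.5674, -0.0076, 0.1015]
tool_rot: [[0.001, 0.854, 0.521], [-0.0, 0.521, -0.854], [-1.0, 0.0, 0.0]]
ft_force: [4.4, 0.3, 0.8]
grip_width: 0.0259
```

Request:
step_arm([
  [0, 0, -0.0005, 0, 0, 0, 1],
  [0, 0, -0.001, 0, 0, 0, 1],
])

```text
t: 5.95
tcp_pos: [0.5674, -0.0076, 0.1005]
tool_rot: [[0.001, 0.854, 0.521], [-0.0, 0.521, -0.854], [-1.0, 0.0, 0.0]]
ft_force: [4.9, 0.4, 0.7]
grip_width: 0.0257
```

Request:
step_arm([
  [0, 0, -0.0005, 0, 0, 0, 1],
  [0, 0, -0.001, 0, 0, 0, 1],
])

```text
t: 6.15
tcp_pos: [0.5672, -0.0074, 0.0995]
tool_rot: [[0.0, 0.854, 0.521], [0.0, 0.521, -0.854], [-1.0, 0.0, -0.0]]
ft_force: [4.2, 1.8, 1.0]
grip_width: 0.0259
```

Request:
step_arm([
  [0, 0, -0.0005, 0, 0, 0, 1],
  [0, 0, -0.001, 0, 0, 0, 1],
])

```text
t: 6.35
tcp_pos: [0.5671, -0.0072, 0.0985]
tool_rot: [[-0.0, 0.854, 0.521], [0.001, 0.521, -0.854], [-1.0, 0.0, -0.001]]
ft_force: [5.1, 2.0, 2.6]
grip_width: 0.0262
```

Request:
step_arm([
  [0, 0, -0.0005, 0, 0, 0, 1],
  [0, 0, -0.001, 0, 0, 0, 1],
])

```text
t: 6.55
tcp_pos: [0.5671, -0.0071, 0.0975]
tool_rot: [[-0.0, 0.854, 0.521], [0.001, 0.521, -0.854], [-1.0, 0.0, -0.001]]
ft_force: [3.3, 3.4, 4.1]
grip_width: 0.0263
```

```bash
python3 m.py wrist scene
```

```text
6.55 [ 0.5671 -0.0071  0.0975] [3.3 3.4 4.1] 0.0263 [-0.21  0.18  1.85  0.    1.12 -0.76]
blue -0.065 239 [0.10766488 0.10860833]
blue -0.02 2294 [0.12222807 0.12333112]
6.6 [ 0.5671 -0.0071  0.0975] [4.  3.4 1.9] 0.0259 [-0.21  0.18  1.85  0.    1.12 -0.76]
handle top z 0.18863029514325436 [ 0.6132871  -0.07564762]
blue -0.065 25 [0.10669813 0.10785562]
blue -0.045 58 [0.10554993 0.10813845]
blue -0.02 88 [0.08571451 0.10262419]
```

Request:
step_arm([
  [0, 0, -0.0005, 0, 0, 0, 1],
  [0, 0, -0.001, 0, 0, 0, 1],
])

```text
t: 6.85
tcp_pos: [0.5671, -0.0071, 0.0972]
tool_rot: [[-0.001, 0.854, 0.521], [0.001, 0.521, -0.854], [-1.0, -0.0, -0.001]]
ft_force: [0.9, 3.7, 8.7]
grip_width: 0.0258
```

Request:
step_arm([
  [0, 0, -0.0005, 0, 0, 0, 1],
  [0, 0, -0.0005, 0, 0, 0, 1],
])

```text
t: 7.05
tcp_pos: [0.5671, -0.0071, 0.0971]
tool_rot: [[-0.001, 0.854, 0.521], [0.001, 0.521, -0.854], [-1.0, -0.0, -0.001]]
ft_force: [0.5, 4.0, 9.6]
grip_width: 0.026
```

```bash
python3 m.py wrist scene
```

```text
7.05 [ 0.5671 -0.0071  0.0971] [0.5 4.  9.6] 0.026 [-0.21  0.18  1.85  0.    1.12 -0.76]
blue -0.065 249 [0.10752845 0.10825479]
blue -0.02 2287 [0.12181154 0.12296937]
7.1 [ 0.5671 -0.0071  0.0971] [1.1 3.1 9.1] 0.0262 [-0.21  0.18  1.85  0.    1.12 -0.76]
handle top z 0.18872754953062856 [ 0.61373207 -0.07557939]
blue -0.065 24 [0.10703008 0.10869567]
blue -0.045 52 [0.10566457 0.10815649]
blue -0.02 94 [0.08660662 0.10643801]
```

It has stopped: the sleeve is at about 122 mm with a push of about 9 N, so the jaw is cocked and bound. I'll release it, rise and go to the handle.

Request:
step_arm([
  [0, 0, 0, 0, 0, 0, 1],
  [0, 0, 0, 0, 0, 0, 1],
  [0, 0, 0.0005, 0, 0, 0, 0.4],
  [0, 0, 0.0005, 0, 0, 0, 0.1],
  [0, 0, 0.0005, 0, 0, 0, -0.2],
  [0, 0, 0.001, 0, 0, 0, -0.3],
  [0, 0, 0.001, 0, 0, 0, -0.3],
])

```text
t: 7.85
tcp_pos: [0.5666, -0.0076, 0.0965]
tool_rot: [[-0.001, 0.854, 0.521], [0.0, 0.521, -0.854], [-1.0, -0.001, -0.001]]
ft_force: [-0.5, -0.6, -1.3]
grip_width: 0.057
```

Request:
step_arm([
  [0, 0, 0.03, 0, 0, 0, -0.3],
  [0, 0, 0.07, 0, 0, 0, -0.3],
  [0, 0, 0.11, 0, 0, 0, -0.3],
  [0, 0, 0.15, 0, 0, 0.1, -0.3],
  [0, 0, 0.17, 0, 0, 0.25, -0.3],
  [0, 0, 0.17, 0, 0, 0.4, -0.3],
  [0, 0, 0.17, 0, 0, 0.4, -0.3],
])

```text
t: 8.55
tcp_pos: [0.5673, -0.0077, 0.2677]
tool_rot: [[0.001, 0.584, 0.812], [-0.0, 0.812, -0.584], [-1.0, 0.0, 0.001]]
ft_force: [-1.0, -0.3, -0.7]
grip_width: 0.0611
```

```bash
python3 m.py wrist scene top; python3 - <<'E'
from h import *
shot('wrist','w2.png')
E
```

```text
8.55 [ 0.5673 -0.0077  0.2677] [-1.  -0.3 -0.7] 0.0611 [-0.21  0.    1.71 -0.    1.43 -1.16]
handle top z 0.1889687905955051 [ 0.60731681 -0.07689581]
blue -0.065 207 [0.10749583 0.10847355]
blue -0.045 201 [0.10723854 0.10825308]
blue -0.02 462 [0.1219957  0.12327736]
8.6 [ 0.5669 -0.0076  0.2667] [ 0.2 -0.7 -0.5] 0.0614 [-0.21  0.01  1.71 -0.    1.43 -1.16]
handle top z 0.18886680327492647 [ 0.6130868  -0.07582185]
blue -0.065 100 [0.10367834 0.10813661]
blue -0.045 95 [0.10334    0.10792183]
blue -0.02 352 [0.10497257 0.12146204]
8.65 [ 0.5667 -0.0075  0.2661] [ 0.  -0.1 -0.1] 0.0609 [-0.21  0.01  1.71 -0.    1.43 -1.16]
```

View pics/w2.png

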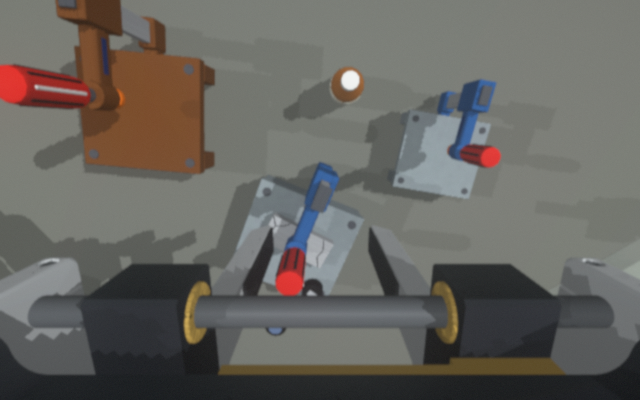

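The picture shows the jaw staying bound (sleeve at (320,190), handle top at (290,280)), with the sleeve at 122 mm and the test piece in place. I'm going over the handle with the tool turned back, ready for the clockwise turn.

Request:
step_arm([
  [0.01, -0.02, 0, 0, 0, 0.15, -0.3],
  [0.025, -0.04, 0, 0, 0, 0.3, -0.3],
  [0.041, -0.0695, 0, 0, 0, 0.45, -0.3],
  [0.041, -0.0695, 0, 0, 0, 0.6, -0.3],
  [0.041, -0.0695, 0, 0, 0, 0.75, -0.3],
  [0.041, -0.0695, 0, 0, 0, 0.9, -0.3],
  [0.041, -0.0695, 0, 0, 0, 1.0, -0.3],
  [0.041, -0.0695, 0, 0, 0, 1.0, -0.3],
])

```text
t: 9.55
tcp_pos: [0.6079, -0.077, 0.2661]
tool_rot: [[-0.001, -0.367, 0.93], [0.0, 0.93, 0.367], [-1.0, 0.001, -0.001]]
ft_force: [-0.7, 0.3, -0.2]
grip_width: 0.0612
```

Request:
step_arm([
  [0, 0, -0.04, 0, 0, 0, -0.3],
  [0, 0, -0.07, 0, 0, 0, -0.3],
  [0, 0, -0.095, 0, 0, 0, -0.3],
  [0, 0, -0.11, 0, 0, 0, -0.3],
  [0, 0, -0.117, 0, 0, 0, -0.3],
  [0, 0, -0.117, 0, 0, 0, -0.3],
])

```text
t: 10.15
tcp_pos: [0.6079, -0.077, 0.1494]
tool_rot: [[-0.001, -0.367, 0.93], [0.0, 0.93, 0.367], [-1.0, 0.001, -0.001]]
ft_force: [-0.3, 1.0, -1.0]
grip_width: 0.0609
```

Request:
step_arm([
  [0, 0, 0, 0, 0, 0, 0.1],
  [0, 0, 0, 0, 0, 0, 0.25],
  [0, 0, 0, 0, 0, 0, 0.35],
  [0, 0, 0, 0, 0, 0, 0.42],
  [0, 0, 0, 0, 0, 0, 0.5],
  [0, 0, 0, 0, 0, 0, 0.6],
], newtons=5)

```text
t: 10.75
tcp_pos: [0.609, -0.0781, 0.1508]
tool_rot: [[0.002, -0.368, 0.93], [-0.002, 0.93, 0.368], [-1.0, -0.003, 0.001]]
ft_force: [1.7, -4.4, 0.8]
grip_width: 0.0281
```

Request:
step_arm([
  [0.001, -0.0015, 0, 0, 0, 0, 1],
  [0.001, -0.0015, 0, 0, 0, 0, 1],
  [0.001, -0.0015, 0, 0, 0, 0, 1],
])

```text
t: 11.05
tcp_pos: [0.6094, -0.0785, 0.1505]
tool_rot: [[0.0, -0.368, 0.93], [0.0, 0.93, 0.368], [-1.0, -0.0, 0.0]]
ft_force: [-1.1, -0.8, 5.3]
grip_width: 0.0287
```

Request:
step_arm([
  [0, 0, 0, 0, 0, 0, 1],
  [0, 0, 0, 0, 0, 0, 1],
  [0, 0, -0.0001, 0, 0, -0.1, 1],
  [0, 0, -0.0002, 0, 0, -0.2, 1],
  [0, 0, -0.0003, 0, 0, -0.3, 1],
  [0, 0, -0.0004, 0, 0, -0.4, 1],
], newtons=25)

```text
t: 11.65
tcp_pos: [0.6094, -0.0781, 0.1504]
tool_rot: [[0.001, 0.026, 1.0], [0.001, 1.0, -0.026], [-1.0, 0.001, 0.001]]
ft_force: [-1.2, 1.6, 7.2]
grip_width: 0.0276
```

```bash
python3 -c "
from rig import r
s=r.sense();print(s['t'],s['ft_force'],s['wrist_torque'],s['joint_pos'],s['grip_width'],s['tool_rot'][:,1])"; python3 m.py scene wrist
```

```text
11.65 [-1.18237579  1.59410328  7.16214522] [0.10024301 0.18174488 0.10354534] [-3.12098601e-01  2.16480544e-01  1.69620024e+00  9.42622962e-04
  1.22855057e+00 -1.85682051e+00] 0.027569815593081155 [2.63873155e-02 9.99651513e-01 7.50091138e-04]
11.65 [ 0.6094 -0.0781  0.1504] [-1.2  1.6  7.2] 0.0276 [-0.31  0.22  1.7   0.    1.23 -1.86]
handle top z 0.18852238270307609 [ 0.6144023  -0.07734602]
blue -0.065 101 [0.10348142 0.10802046]
blue -0.045 99 [0.1039987  0.10766662]
blue -0.02 354 [0.10489473 0.12148952]
11.7 [ 0.6094 -0.078   0.1504] [-1.4  1.3  6.7] 0.0275 [-0.31  0.22  1.7   0.    1.23 -1.85]
handle top z 0.1887717764034648 [ 0.60707259 -0.07830779]
blue -0.065 588 [0.10747695 0.10847873]
blue -0.045 623 [0.10701306 0.10811204]
blue -0.02 1628 [0.12179449 0.12325006]
```

The handle is turning at 0.10 N m. I'm pressing down slightly on it, so I'll hold the height and let it drop into relief.

Request:
step_arm([
  [0, 0, 0.0003, 0, 0, -0.12, 1],
  [0, 0, 0.0003, 0, 0, -0.24, 1],
  [0, 0, 0.0002, 0, 0, -0.36, 1],
  [0, 0, 0.0001, 0, 0, -0.48, 1],
  [0, 0, 0, 0, 0, -0.6, 1],
  [0, 0, -0.0001, 0, 0, -0.72, 1],
  [0, 0, -0.0002, 0, 0, -0.84, 1],
  [0, 0, -0.0003, 0, 0, -0.96, 1],
])

```text
t: 12.55
tcp_pos: [0.6101, -0.0768, 0.1502]
tool_rot: [[0.003, 0.834, 0.551], [0.003, 0.551, -0.834], [-1.0, 0.004, -0.001]]
ft_force: [0.3, 5.0, 6.6]
grip_width: 0.0272
```

```bash
cat > q.py <<'E'
from m import *
s=r.sense();print(s['wrist_torque'],s['tool_rot'][:,1])
meas('scene')
E
python3 q.py
```

```text
[ 0.71495852 -0.37571041  0.06400213] [0.83444596 0.5510763  0.00385462]
12.55 [ 0.6101 -0.0768  0.1502] [0.3 5.  6.6] 0.0272 [-0.31  0.22  1.7   0.    1.23 -0.9 ]
handle top z 0.18546613061283024 [ 0.62208088 -0.08224838]
blue -0.065 101 [0.10459255 0.10907762]
blue -0.045 101 [0.10422851 0.10792963]
blue -0.02 356 [0.10422819 0.12134174]
```

Request:
step_arm([
  [0.0007, 0.0012, 0.0008, 0, 0, 0, 1],
  [0.0007, 0.0012, 0.0008, 0, 0, 0, 1],
  [0.0007, 0.0012, 0.0008, 0, 0, -0.12, 1],
  [0.0007, 0.0012, 0.0007, 0, 0, -0.24, 1],
  [0.0007, 0.0012, 0.0006, 0, 0, -0.36, 1],
  [0.0007, 0.0012, 0.0005, 0, 0, -0.48, 1],
], newtons=35)

```text
t: 13.2
tcp_pos: [0.6111, -0.0764, 0.1501]
tool_rot: [[0.004, 0.995, 0.103], [0.002, 0.103, -0.995], [-1.0, 0.004, -0.001]]
ft_force: [2.8, 3.7, 2.8]
grip_width: 0.0276
```

```bash
python3 q.py; python3 -c "
from h import *
shot('wrist','w3.png',(160,120,480,360),2.4)"
```

```text
[ 0.49189069 -1.08535501  0.07075106] [0.99462407 0.10348576 0.00369474]
13.2 [ 0.6111 -0.0764  0.1501] [2.8 3.7 2.8] 0.0276 [-0.31  0.22  1.69  0.    1.23 -0.41]
handle top z 0.18670525806843652 [ 0.61410198 -0.06421609]
blue -0.065 105 [0.10482866 0.10935213]
blue -0.045 96 [0.10358837 0.10881794]
blue -0.02 359 [0.10494193 0.12124748]
```

View pics/w3.png

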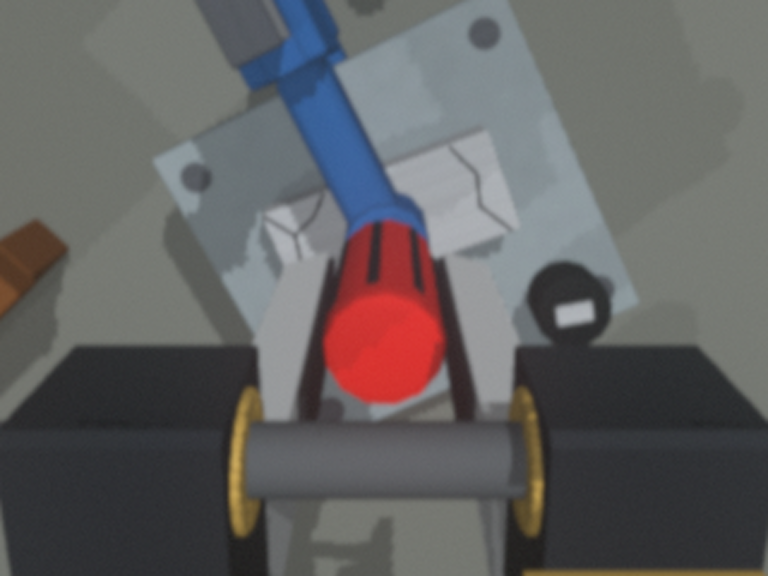

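The picture shows the handle between the fingers with two flutes at crop (376,252) and (418,258), and the test piece and mount undisturbed. If the grip holds, those flutes will stay put in this view. I'll go on turning.

Request:
step_arm([
  [0.0008, 0.0006, 0, 0, 0, -0.12, 1],
  [0.0008, 0.0006, -0.0001, 0, 0, -0.24, 1],
  [0.0008, 0.0006, -0.0002, 0, 0, -0.36, 1],
  [0.0008, 0.0006, -0.0003, 0, 0, -0.48, 1],
  [0.0008, 0.0006, -0.0004, 0, 0, -0.6, 1],
  [0.0008, 0.0006, -0.0005, 0, 0, -0.72, 1],
  [0.0008, 0.0006, -0.0006, 0, 0, -0.84, 1],
  [0.0008, 0.0006, -0.0007, 0, 0, -0.96, 1],
])

```text
t: 14.1
tcp_pos: [0.6126, -0.0771, 0.1499]
tool_rot: [[0.006, 0.655, -0.755], [-0.001, -0.755, -0.655], [-1.0, 0.005, -0.003]]
ft_force: [3.4, 2.8, 1.8]
grip_width: 0.0278
```

```bash
python3 q.py; python3 -c "
from h import *
shot('wrist','w4.png',(160,120,480,360),2.4)
a=cv2.imread('pics/w3.png');b=cv2.imread('pics/w4.png');cv2.imwrite('pics/w34.png',np.hstack([a[190:430,270:500],b[190:430,270:500]]))"
```

```text
[-0.35846895 -0.99003753  0.1759565 ] [ 0.65543172 -0.75523874  0.00486765]
14.1 [ 0.6126 -0.0771  0.1499] [3.4 2.8 1.8] 0.0278 [-0.31  0.22  1.69  0.    1.22  0.55]
handle top z 0.18800305420076538 [ 0.61364535 -0.07402944]
blue -0.065 98 [0.10494025 0.10944513]
blue -0.045 99 [0.10404632 0.10834012]
blue -0.02 355 [0.10430463 0.12185138]
```

View pics/w34.png

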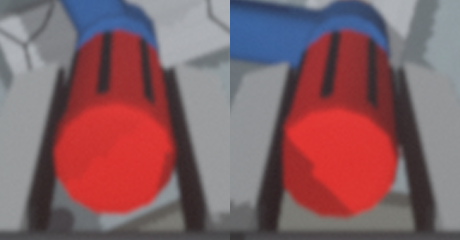

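The flutes hold their place in the gripper, so the handle is turning with it, and the torque is up to 0.18 N m. One more radian.

Request:
step_arm([
  [0, 0, -0.0001, 0, 0, -0.12, 1],
  [0, 0, -0.0002, 0, 0, -0.24, 1],
  [0, 0, -0.0003, 0, 0, -0.36, 1],
  [0, 0, -0.0004, 0, 0, -0.48, 1],
  [0, 0, -0.0005, 0, 0, -0.6, 1],
  [0, 0, -0.0006, 0, 0, -0.72, 1],
  [0, 0, -0.0007, 0, 0, -0.84, 1],
  [0, 0, -0.0008, 0, 0, -0.96, 1],
])

```text
t: 15.0
tcp_pos: [0.6121, -0.0782, 0.1497]
tool_rot: [[0.004, -0.24, -0.971], [-0.003, -0.971, 0.24], [-1.0, 0.002, -0.004]]
ft_force: [2.5, -2.4, 6.0]
grip_width: 0.0274
```

```bash
python3 q.py; python3 m.py wrist
```

```text
[-1.00151484 -0.64827979  0.14513111] [-0.24019933 -0.97072064  0.00239235]
15.0 [ 0.6121 -0.0782  0.1497] [ 2.5 -2.4  6. ] 0.0274 [-0.31  0.22  1.69 -0.    1.22  1.5 ]
handle top z 0.18817865225308392 [ 0.61433527 -0.07822951]
blue -0.065 101 [0.10547177 0.11013294]
blue -0.045 100 [0.1042665  0.10921462]
blue -0.02 355 [0.10484118 0.12166196]
15.05 [ 0.612  -0.0782  0.1497] [ 3.6 -2.1  6. ] 0.0272 [-0.31  0.22  1.69 -0.    1.22  1.51]
handle top z 0.18833237781220497 [ 0.6099069  -0.07720489]
blue -0.02 76 [0.09156439 0.10257923]
```

The arm end has risen by about 2 mm, which agrees with about 3.6 mm of screw travel over 3.8 rad. I'll release the handle and rise.

Request:
step_arm([
  [0.0006, -0.0005, 0.0006, 0, 0, 0, 1],
  [0.0006, -0.0005, 0.0006, 0, 0, 0, 0.35],
  [0.0006, -0.0005, 0.0006, 0, 0, 0, 0.1],
  [0.0006, -0.0005, 0.0006, 0, 0, 0, -0.1],
  [0.0006, -0.0005, 0.0006, 0, 0, 0, -0.3],
  [0.0006, -0.0005, 0.0006, 0, 0, 0, -0.3],
], newtons=10)

```text
t: 15.7
tcp_pos: [0.6108, -0.0771, 0.1484]
tool_rot: [[-0.001, -0.239, -0.971], [0.0, -0.971, 0.239], [-1.0, -0.0, 0.001]]
ft_force: [0.5, -0.3, 0.4]
grip_width: 0.0589
```

Request:
step_arm([
  [0, 0, 0.02, 0, 0, 0, -0.3],
  [0, 0, 0.06, 0, 0, 0, -0.3],
  [0, 0, 0.1, 0, 0, 0, -0.3],
  [0, 0, 0.14, 0, 0, 0, -0.3],
  [-0.04, 0.02, 0.16, 0, 0, 0, -0.3],
  [-0.08, 0.05, 0.16, 0, 0, 0, -0.3],
  [-0.11, 0.09, 0.16, 0, 0, 0, -0.3],
  [-0.14, 0.13, 0.16, 0, 0, 0, -0.3],
])

```text
t: 16.5
tcp_pos: [0.4698, 0.0536, 0.309]
tool_rot: [[0.0, -0.24, -0.971], [0.0, -0.971, 0.24], [-1.0, -0.0, -0.0]]
ft_force: [1.5, 0.1, 0.0]
grip_width: 0.0611
```

Request:
step_arm([
  [-0.02, 0.04, 0, 0, 0, 0, -0.3],
  [-0.04, 0.08, 0, 0, 0, 0, -0.3],
  [-0.06, 0.12, 0, 0, 0, 0, -0.3],
  [-0.06, 0.12, 0, 0, 0, 0, -0.3],
])

```text
t: 16.9
tcp_pos: [0.4091, 0.1761, 0.3091]
tool_rot: [[0.0, -0.232, -0.973], [0.001, -0.973, 0.232], [-1.0, -0.001, -0.0]]
ft_force: [-0.2, -0.1, -0.6]
grip_width: 0.061
```

```bash
python3 m.py top scene; python3 - <<'E'
from h import *
im,d=shot('top','e.png',(310,110,450,230),5)
for l in ['testpiece','mount','eyepiece','bottle']:
    for o in r.search_frame(l,'top')[:1]: print(l,round(o['score'],2),np.round(o['location'],3),px('top',o['location']))
E
```

```text
16.9 [0.4091 0.1761 0.3091] [-0.2 -0.1 -0.6] 0.061 [ 0.15 -0.33  1.93  0.    1.54  1.96]
handle top z 0.18833630648116917 [ 0.6082925  -0.07466481]
blue -0.065 67 [0.10904983 0.11050319]
blue -0.045 69 [0.10863374 0.11034438]
blue -0.02 99 [0.12252743 0.12445644]
16.95 [0.4102 0.1744 0.3091] [-0.  -0.3 -0.7] 0.0611 [ 0.15 -0.33  1.93 -0.    1.54  1.95]
handle top z 0.18850000702520545 [ 0.61230321 -0.07395769]
blue -0.065 101 [0.10634403 0.1098523 ]
blue -0.045 100 [0.10477536 0.1090183 ]
blue -0.02 361 [0.10416088 0.12182346]
testpiece 0.57 [ 0.601 -0.081  0.07 ] [374, 178]
mount 0.73 [ 0.681 -0.112  0.077] [386, 143]
eyepiece 0.52 [ 0.706 -0.196  0.049] [419, 135]
bottle 0.86 [0.483 0.089 0.065] [299, 233]
```

View pics/e.png

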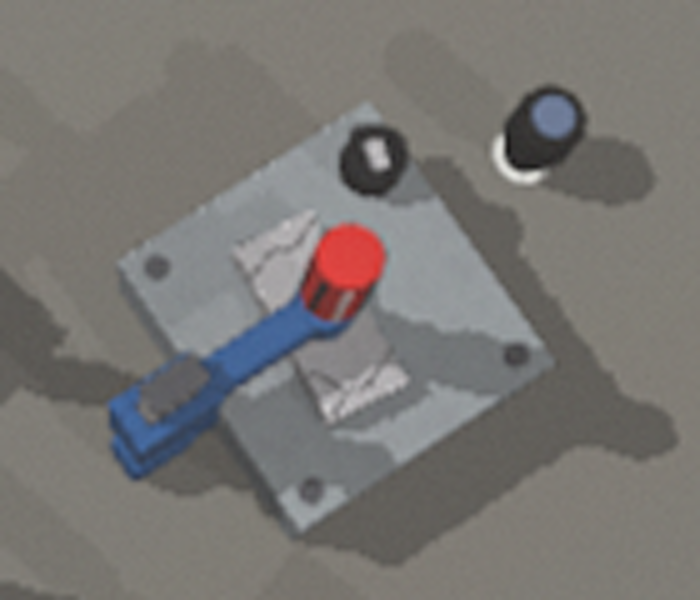

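The picture shows the test piece, mount and eyepiece at the same pixels as before. The jaw is cocked further over and the robot is clear of everything. Handing in.

```bash
python3 -c "
from rig import r
print(r.close_job())"
```

```text
the job is handed in; nothing more can be done
None
```

The clamp is tightened on the test piece and the job was handed in at about 17 s of the 48 s allowed. The pad force was never measured directly, and the hand-in gives no verdict.

- **Sliding the jaw:** I gripped the sleeve of the large grey stand's clamp lightly (8 N) and slid it down about 27 mm, with its top going from 149 to 122 mm. It stopped under a push of about 9 N, with the jaw cocked over, and stayed bound when I let go.
- **Tightening:** I turned the red handle about 3.8 rad clockwise, a little over half a turn, then released it and moved the arm clear.
- **Force:** From the turn I estimate 35–45 N. The clamp arm rose about 1.5–2 mm next to the screw and the handle leaned about 4 mm toward the bar. Both fit the screw travel for that turn.
- **Slip:** Over 1 rad in the middle of the turn, the flutes kept their place in the gripper. I did not check the first 1.4 rad, at a lighter 25 N grip, the same way; slip there would make the force lower.
- **Surroundings:** In the last top picture the test piece, mount and eyepiece are where they were. The detector puts all four, bottle included, within about 9 mm of their start. Its largest reading, the mount, is not borne out by the picture.

Two readings were less clean. While turning, I saw side loads up to about 5 N and up to 7 N of downward push on the handle, and I recentred partway. The handle-top heights from the scene camera scattered by 2–3 mm while the gripper partly hid it.

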